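Scan out the desiccator, crack its sticking lid and hold it ajar

TASK

Log out the desiccator box: take the barcode scanner from its cradle, hold it still for two seconds with its nose about 8 cm straight in front of the barcode label on the front of the box and square to it, and lay it back in the cradle as it was. Then pull the lid up by its bar handle until the sticking rubber seal lets go, but do not let it fly open (never more than about 5 cm at the front), so that air creeps in and the samples are not blown about. Finish still gripping the handle, holding the lid steady about 2 cm up at the handle, and leave the two bottles and the tape where they stand.

Things in the scene. Friction and masses are not known exactly. Their poses are not given: they have to be found in the camera images.
- dry_box: desiccator box, fixed to the bench: white base and frame, clear walls; 170 mm deep (its x), 220 mm wide (y), rim 120 mm above the bench. Origin: centre of its underside, on the bench; x points from the front to the back, z up. On its front (-x) face are a round dial (left) and the barcode label (right)
- label (a point): centre of the barcode label, a white paper with black bars, 64 mm wide and 44 mm high, on the front face of dry_box: 82 mm in front of its origin (-x), 40 mm to the right (-y), 70 mm above the bench; axes as dry_box, so the label faces along -x
- lid (a joint): lid angle (rad): 0 shut, grows as its front rises; 1 cm at the handle is 0.065. White frame, clear pane, 0.45 kg. Hinge axis along dry_box's y, 93 mm behind its origin, 121 mm up. A rubber strip in the front rim clings to a tongue under the lid: about 13 N (10 to 16) up at the handle, let go at once after 3 to 4 mm; then only the weight (3 N) is left. Released, the lid falls back
- handle (a point): middle of the lid's bar handle: straight round steel bar, 14 mm thick, 112 mm long along dry_box's y, on two posts 100 mm apart, 30 mm clear above the lid; 155 mm in front of the hinge axis and 49 mm above it when shut (170 mm above the bench). Moves and turns with the lid; axes as dry_box when shut
- cradle: grey scanner cradle, fixed to the bench, 185 mm long (x), 70 mm wide: seat floor 16 mm high, low rails round both ends up to 27 mm; from 60 mm behind the origin to 45 mm ahead it is only a 26 mm wide web under the scanner, leaving room for fingers down to the bench. Origin: on the bench under the seat; x points the way the scanner's nose lies, z up
- cradle_seat (a point): point on the cradle's floor (16 mm above the bench) where the scanner's origin lies when seated; 3 mm of play at each end and side; axes as cradle
- scanner: loose white barcode scanner, 0.16 kg, lying in the cradle. Handle 34 mm wide, 30 mm high, from 85 mm behind the origin to 32 mm ahead; then the head, 48 mm wide, 36 mm high; nose (black window) 80 mm ahead of the origin. Origin: under the handle on the flat underside; x points to the nose, z up. It reads by itself, no button is pressed
- scanner_grip (a point): point to hold the scanner: middle of the handle's section, 5 mm behind its origin and 17 mm above its underside, near its centre of mass; close across its y
- focus (a point): point 80 mm straight ahead of the scanner's nose and 18 mm above its underside (160 mm ahead of its origin), where it reads; this point has to lie on the label
- reagent_white: bystander: small round white bottle with a white cap, 42 x 42 x 68 mm, loose; origin under its centre
- reagent_cap: bystander: small round white bottle with a dark cap, 42 x 42 x 68 mm, loose; origin under its centre
- tape: bystander: roll of tape, 77 mm across and 19 mm high, lying loose; origin under its centre
Things that resemble listed ones, but are neither listed nor needed, are in the scene too. There is more than one size of the cradle; the one meant has the size given above.

How it is judged:
By the outcome, as a careful person would: the job done as asked, in the order asked, and still so for the second after the job is handed in, while the arm keeps its last pose, push and grip.
It also fails if it takes over 54 s, if anything falls off the work surface, if the arm or the gripper's body presses on something with over 40 N, if the wrist force passes 120 N, or if a joint passes its speed limit or range.

ROBOT

A 6-joint arm with a two-finger parallel gripper is mounted at the origin on a cart in front of the work surface, level with it; the furniture and walls round the work are solid. World frame = base frame: x ahead of the robot, y to its left, z up, the work surface at z = 0. Lengths are in mm, angles in rad, forces in N, time in s.
With the tool pointing down it reaches from about 300 to 875 mm from the base axis. Payload 4.2 kg.
Tool frame: the origin (TCP) lies midway between the tips of the shut fingers; the grasp point (between the pads) lies 19 mm behind it; z points along the fingers, y is the line along which they close (so a half turn about z gives the same grasp; the last joint's range is limited). The gripper opens to 85 mm and grips with 20 to 120 N. Pads are 22 mm wide; open, the fingers measure 114 mm over their backs; the gripper's body (76 mm by 85 mm) begins 54 mm behind the grasp point. The pads swing forward as they close: fully open they stand 13 mm farther back than shut.
Start: joints at [1.106, 0.32, 1.565, -0, 1.257, -0.02], TCP at [247.413, 519.065, 231.338] pointing down, gripper open.
Joint ranges: [-3.11, 3.11], [-0.84, 2.01], [0.21, 2.61], [-1.34, 4.49], [0.05, 2.63], [-2.56, 2.56]. Speed limits (rad/s): [2.57, 2.57, 3.14, 3.14, 3.14, 3.14].

INTERFACE

Orientations are given as a unit quaternion [x, y, z, w].
In Python, from station import arm gives the robot as it stands.
- The arm moves only by the tool arm_command, never from a script. Its argument "deltas" is a list that holds one entry, the list of rows, each a list of 6 numbers: the shift along the tool's x, y, z in cm, then the turn, a rotation vector about the tool's x, y, z in degrees. A call has 1 to 10 rows; each row shifts and turns the commanded pose from where the row before left it, along the tool's axes as they then stand; what a row does not reach is not made up. A row lasts 1/10 s, in which the tool goes at most 50 mm and 8.59 degrees, less where a joint would pass 70% of its speed; a pose out of reach is approached as far as the arm can. A call is refused whole if a number of a shift passes 5 or a number of a turn 8.59, either way. A call with a gripper value outside its range is refused whole. "claw" is the opening, from 0 (shut) to 1 (fully open), set as the call begins (left out, the last holds). The fingers move at their own pace and stop on an object; the grip force is fixed at half the most. Time passes only in rows, so rows that do not move let the fingers close. It gives the time, the measured TCP pose, the force, the opening and the grip force at its end, in the units of the state.
- arm.get_state(): the state, without advancing time (a new reading comes with each control period).
- arm.camera(name): name is "scene" or "top" or "wrist"; returns the picture (420x560x3 uint8, red, green, blue); there is no depth.
- arm.camera_params(name): a dict with "fx", "fy", "cx", "cy" (pixels), "rvec" (rotation vector, rad) and "tvec" (3), from world to camera coordinates, as OpenCV has them. Camera axes: x right, y down, z forward; pixel columns grow to the right and rows downward; lengths in mm; the calibration is good to about 2 mm. A picture is of the moment at which its call begins: read the wrist's pose just before it. camera_params takes no time and is no camera call; for the wrist camera it gives the pose at the moment of the call.
- arm.hand_in(): hands the job in; it is judged then, once.
Trained networks look in the newest picture that a camera, given by its name, has taken for a name from the list of things; names that differ only in an ending like _2 or _b are one class to them, and where a whole thing is asked for, a point or a joint stands for the part that bears it (a point fixed in the world has none). Each returns a list of dicts, best first, with "p" (0 to 1); they miss things now and then, are a little off and sometimes report something else, mostly with a low value. They report only what shows in the picture. A call takes as long as a camera call. They do not tell look-alikes from the thing itself.
- arm.boxes_of(name, camera): "rect" ([centre column, centre row, width, height] in pixels, round what is visible of it).
The state is a dict: "time": time; "joint_positions": joint angles; "joint_vel": joint speeds; "joint_torque": joint torques, N m; "eef_pos": TCP position; "ee_rot": TCP orientation; "ft_force": force on the tool from outside, world axes, zero at the start; "wrist_torque": the same for the moment, N m; "gripper_width": finger opening in mm; "gripper_force": force on a finger pad.
Only numpy, scipy, OpenCV 4.12 (cv2) and the standard library are available. Lean on these libraries where they do the work, as an engineer would, in place of code of your own. Each camera call takes 0.05 s, during which the arm holds its last target. There are 200 camera calls.

## Working session

There is one attempt and no reset: what is moved stays moved. The work goes in short steps, Python scripts to look and compute and a tool call to move; the robot and the scene stay as the last step left them, time stands still between calls to the robot, and variables do not carry over. Pictures are saved under pics/ and viewed, at most 10 in all, crops included, and the job is handed in when it is done.

Besides the shell and the picture viewer there is one more tool, called after "Request:" as name([rows], argument=value, ...), one row to a line, values as JSON. arm_command: Moves the arm, as the interface text tells. Its arguments: {"type":"object","properties":{"deltas":{"type":"array"},"claw":{"type":"number"}},"required":["deltas"]}

```bash
mkdir -p pics; ls
cat > h.py <<'E'
import numpy as np, cv2
from scipy.spatial.transform import Rotation as R
from station import arm
def snap(c,f=None):
    im=arm.camera(c)
    if f: cv2.imwrite('pics/'+f,cv2.cvtColor(np.asarray(im),cv2.COLOR_RGB2BGR))
    return im
def par(c):
    p=arm.camera_params(c); K=np.array([[p['fx'],0,p['cx']],[0,p['fy'],p['cy']],[0,0,1]],float)
    return K,np.array(p['rvec'],float).ravel(),np.array(p['tvec'],float).ravel()
def ray(c,u,v,z,P=None):
    K,r,t=P or par(c); M=cv2.Rodrigues(r)[0]; o=-M.T@t
    d=M.T@np.linalg.inv(K)@np.array([u,v,1.]); return o+d*(z-o[2])/d[2]
def proj(c,X,P=None):
    K,r,t=P or par(c); return cv2.projectPoints(np.atleast_2d(np.array(X,float)),r,t,K,None)[0][:,0]
E
python3 - <<'E'
from h import *
a=snap('scene','s0.png');b=snap('top','t0.png')
for c in ['scene','top']:
    for n in ['dry_box','label','handle','cradle','scanner','reagent_white','reagent_cap','tape']:
        print(c,n,[(np.round(d['rect']).astype(int).tolist(),round(d['p'],2)) for d in arm.boxes_of(n,c)[:4]])
print(arm.get_state()['time'])
for c in ['scene','top']: K,r,t=par(c);print(c,-cv2.Rodrigues(r)[0].T@t, K[0,0])
cv2.imwrite('pics/both.png',np.hstack([cv2.imread('pics/s0.png'),cv2.imread('pics/t0.png')])[:, :])
E
```

```text
pics
scene dry_box [([306, 208, 87, 92], 0.72)]
scene label [([302, 210, 84, 90], 0.89), ([225, 274, 68, 39], 0.27)]
scene handle [([305, 194, 88, 64], 0.72)]
scene cradle [([258, 297, 49, 40], 0.92), ([223, 271, 64, 39], 0.7)]
scene scanner [([303, 195, 90, 65], 0.61), ([224, 263, 53, 37], 0.57)]
scene reagent_white [([311, 301, 16, 25], 0.56)]
scene reagent_cap [([352, 287, 15, 26], 0.67)]
scene tape [([260, 180, 19, 16], 0.6)]
top dry_box [([269, 163, 128, 113], 0.86)]
top label [([272, 162, 123, 109], 0.56)]
top handle [([267, 161, 118, 107], 0.68), ([255, 296, 26, 77], 0.17)]
top cradle [([255, 292, 30, 84], 0.59), ([320, 288, 25, 62], 0.57)]
top scanner [([255, 296, 26, 78], 0.86)]
top reagent_white []
top reagent_cap [([390, 206, 22, 19], 0.75), ([171, 158, 32, 32], 0.28)]
top tape [([171, 158, 30, 31], 0.62)]
0.9
scene [  -2.64517324 -891.67325781  956.55816836] 423.8060721365538
top [ 411.72312035 -247.94876455 1075.74594259] 455.03219574126126
```

View pics/s0.png

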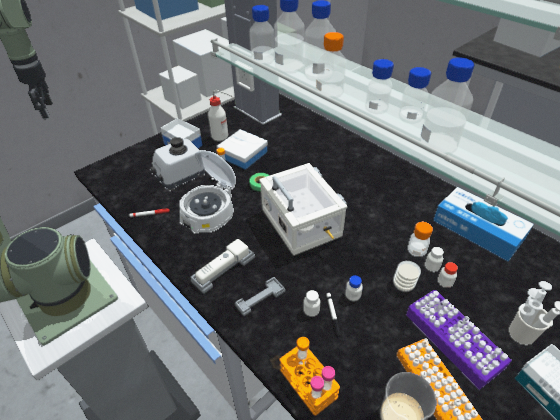

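View pics/t0.png

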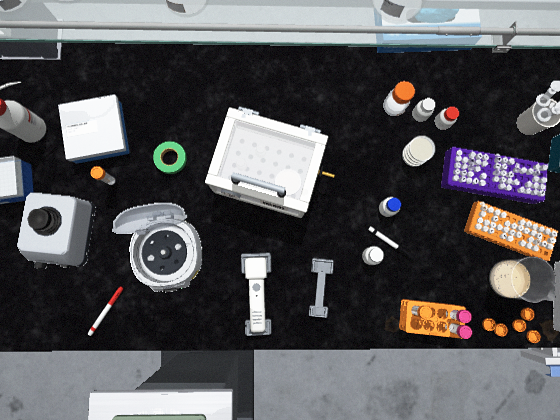

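Scene shows the dry box at (305,208), the scanner in a cradle at (224,268) and a smaller empty cradle at (260,297). In top, the cradles are at (255,292), about 84 px ≈ 190 mm and holding the scanner, and at (320,288), about 62 px ≈ 140 mm and empty. The first one fits the 185 mm. I'll confirm it in an enlarged crop.

Run:
```python
import cv2
t=cv2.imread('pics/t0.png'); c=t[95:345,195:345]
c=cv2.resize(c,None,fx=4,fy=4,interpolation=cv2.INTER_CUBIC)
a=c[:520]; b=c[600:1000,100:600]
cv2.imwrite('pics/c1.png',a); cv2.imwrite('pics/c2.png',b)
```

```text
(no output)
```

View pics/c1.png

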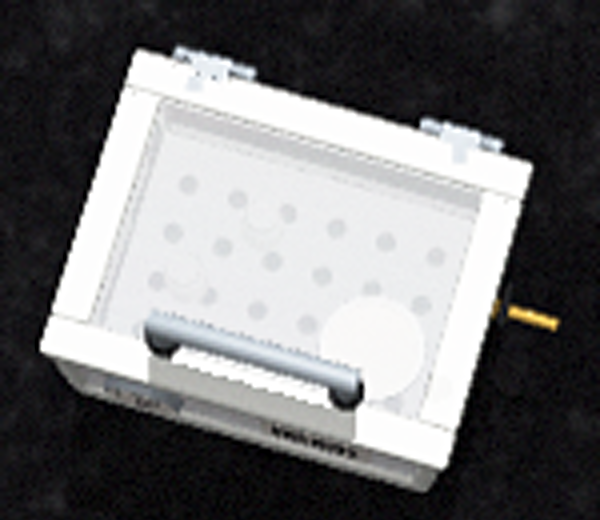

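View pics/c2.png

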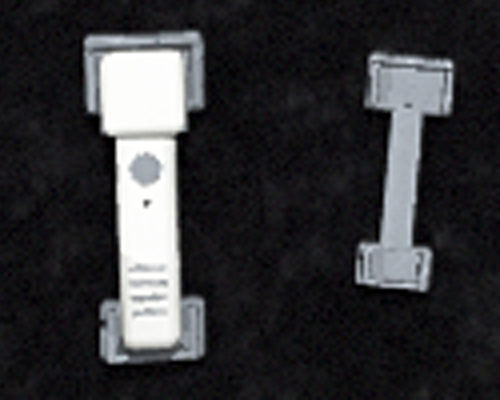

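Crop 1 shows the bar handle ends at (155,328) and (353,385). The lid's front corners are (42,350) and (448,468), and the rear ones (135,50) and (530,162). Crop 2 confirms the larger cradle holds the scanner, nose up (+x), head centre about (144,90), tail centre (152,345). The right-hand cradle is smaller and empty, so it is not the one.

Run:
```python
from h import *
P=par('top')
A=lambda x,y,z: ray('top',195+x/4,95+y/4,z,P)
B=lambda x,y,z: ray('top',195+(x+100)/4,95+(y+600)/4,z,P)
h=[A(155,328,170),A(353,385,170)]; print('handle',np.round(h,1),np.linalg.norm(h[0]-h[1]))
L=[A(42,350,133),A(448,468,133),A(135,50,133),A(530,162,133)]; print('lid',np.round(L,1))
for i,j in [(0,1),(2,3),(0,2),(1,3)]:
    d=L[j]-L[i]; print(i,j,np.linalg.norm(d),np.degrees(np.arctan2(d[1],d[0])))
d=h[1]-h[0];print('hyaw',np.degrees(np.arctan2(d[1],d[0]))+90, 'lab mid',(h[0]+h[1])/2)
C=[B(85,35,27),B(205,35,27),B(100,360,27),B(205,360,27)];print('cradle',np.round(C,1))
f=(C[0]+C[1])/2;r=(C[2]+C[3])/2;print('len',np.linalg.norm(f-r),'yaw',np.degrees(np.arctan2(*(f-r)[[1,0]])))
print('nose',B(144,52,52),'tail',B(152,348,46))
```

```text
handle [[ 605.  -172.3  170. ]
 [ 576.1 -272.5  170. ]] 104.29924453346898
lid [[ 600.8 -110.2  133. ]
 [ 538.8 -323.2  133. ]
 [ 765.5 -156.4  133. ]
 [ 704.8 -368.7  133. ]]
0 1 221.82654690087824 -106.23060854920402
2 3 220.90049752741103 -105.9484762012998
0 2 170.9672015561328 -15.654241495402804
1 3 172.0666765779641 -15.348646040546056
hyaw -16.100038999106232 lab mid [ 590.52705317 -222.3911577   170.        ]
cradle [[ 456.3 -179.9   27. ]
 [ 456.2 -248.6   27. ]
 [ 275.3 -190.4   27. ]
 [ 275.  -249.1   27. ]]
len 181.19553303669497 yaw 1.7217535247560276
nose [ 445.73834008 -214.57019447   52.        ] tail [ 284.03819465 -219.90825358   46.        ]
```

```bash
cat >> h.py <<'E'
def down(yaw): # tool z down, closing line (tool y) at world heading yaw+90 deg (tool x along yaw)
    return R.from_euler('z',yaw,degrees=True)*R.from_euler('x',180,degrees=True)
def go(pos,rot,n,start=None):
    s=arm.get_state(); p=np.array(s['eef_pos'],float); q=R.from_quat(s['ee_rot'])
    if start: p,q=start
    rv=(q.inv()*rot).as_rotvec()
    dp=(np.array(pos,float)-p)/n; cur=q
    for i in range(n):
        print(np.round(np.r_[cur.inv().apply(dp)/10,np.degrees(rv)/n],2).tolist(),end=', ')
        cur=cur*R.from_rotvec(rv/n)
    print()
def st():
    s=arm.get_state(); print('t',s['time'],'p',np.round(s['eef_pos'],1),'x',np.round(R.from_quat(s['ee_rot']).as_matrix()[:,0],3),'z',np.round(R.from_quat(s['ee_rot']).as_matrix()[:,2],3),'q',np.round(s['joint_positions'],2),'f',np.round(s['ft_force'],1),s['gripper_width'],s['gripper_force'])
E
python3 - <<'E'
from h import *
st()
M=par('wrist');print('wrist cam',-cv2.Rodrigues(M[1])[0].T@M[2],cv2.Rodrigues(M[1])[0][2])
s=arm.get_state();q=R.from_quat(s['ee_rot'])
for y in (1.7,181.7): print(y,np.degrees((q.inv()*down(y)).as_rotvec()))
E
```

```text
t 0.9 p [247.4 519.1 231.3] x [-0.903  0.43  -0.   ] z [ 0.  0. -1.] q [ 1.11  0.32  1.56 -0.    1.26 -0.02] f [-0.2 -0.1  0.3] 85.213253117971 0.0
wrist cam [187.43513893 547.04681695 373.68803276] [ 0.23568123 -0.11058897 -0.9655177 ]
1.7 [ 1.81423985e-03 -6.15071713e-03  1.52815943e+02]
181.7 [ 4.52537144e-03  1.33482146e-03 -2.71840573e+01]
```

Run:
```python
from h import *
m=([430,170,225],down(78))
go(*m,10); go([361,-217,130],down(1.7),10,m)
```

```text
[-3.15, -2.37, 0.06, 0.0, -0.0, 7.65], [-3.44, -1.92, 0.06, 0.0, -0.0, 7.65], [-3.66, -1.45, 0.06, 0.0, -0.0, 7.65], [-3.82, -0.95, 0.06, 0.0, -0.0, 7.65], [-3.92, -0.43, 0.06, 0.0, -0.0, 7.65], [-3.94, 0.09, 0.06, 0.0, -0.0, 7.65], [-3.89, 0.62, 0.06, 0.0, -0.0, 7.65], [-3.77, 1.13, 0.06, 0.0, -0.0, 7.65], [-3.59, 1.62, 0.06, 0.0, -0.0, 7.65], [-3.34, 2.09, 0.06, 0.0, -0.0, 7.65], 
[-3.93, 0.13, 0.95, 0.0, -0.0, 7.63], [-3.88, 0.65, 0.95, 0.0, -0.0, 7.63], [-3.76, 1.16, 0.95, 0.0, -0.0, 7.63], [-3.57, 1.65, 0.95, 0.0, -0.0, 7.63], [-3.32, 2.11, 0.95, 0.0, -0.0, 7.63], [-3.01, 2.53, 0.95, 0.0, -0.0, 7.63], [-2.65, 2.91, 0.95, 0.0, -0.0, 7.63], [-2.24, 3.23, 0.95, 0.0, -0.0, 7.63], [-1.79, 3.5, 0.95, 0.0, -0.0, 7.63], [-1.31, 3.71, 0.95, 0.0, -0.0, 7.63],
```

Request:
arm_command([
  [[-3.15, -2.37, 0.06, 0, 0, 7.65], [-3.44, -1.92, 0.06, 0, 0, 7.65], [-3.66, -1.45, 0.06, 0, 0, 7.65], [-3.82, -0.95, 0.06, 0, 0, 7.65], [-3.92, -0.43, 0.06, 0, 0, 7.65], [-3.94, 0.09, 0.06, 0, 0, 7.65], [-3.89, 0.62, 0.06, 0, 0, 7.65], [-3.77, 1.13, 0.06, 0, 0, 7.65], [-3.59, 1.62, 0.06, 0, 0, 7.65], [-3.34, 2.09, 0.06, 0, 0, 7.65]],
], claw=1)

```text
time: 1.9
eef_pos: [430.7, 168.6, 225.5]
ee_rot: [0.779, 0.627, 0.0, 0.0]
ft_force: [-0.2, -0.0, 0.9]
gripper_width: 85.1
gripper_force: 0.0
```

Request:
arm_command([
  [[-3.93, 0.13, 0.95, 0, 0, 7.63], [-3.88, 0.65, 0.95, 0, 0, 7.63], [-3.76, 1.16, 0.95, 0, 0, 7.63], [-3.57, 1.65, 0.95, 0, 0, 7.63], [-3.32, 2.11, 0.95, 0, 0, 7.63], [-3.01, 2.53, 0.95, 0, 0, 7.63], [-2.65, 2.91, 0.95, 0, 0, 7.63], [-2.24, 3.23, 0.95, 0, 0, 7.63], [-1.79, 3.5, 0.95, 0, 0, 7.63], [-1.31, 3.71, 0.95, 0, 0, 7.63]],
])

```text
time: 2.9
eef_pos: [360.8, -218.8, 130.2]
ee_rot: [1.0, 0.012, 0.0, 0.0]
ft_force: [0.2, 0.7, -0.4]
gripper_width: 85.3
gripper_force: 0.0
```

Run:
```python
from h import *
st(); P=par('wrist'); snap('wrist','w1.png')
import pickle; pickle.dump(P,open('w1.pkl','wb'))
```

```text
t 2.9 p [ 360.8 -218.8  130.2] x [1.    0.024 0.001] z [ 0.001 -0.    -1.   ] q [-0.57  0.18  2.05  0.    0.91  0.97] f [ 0.2  0.7 -0.4] 85.2653984128784 0.0
```

View pics/w1.png

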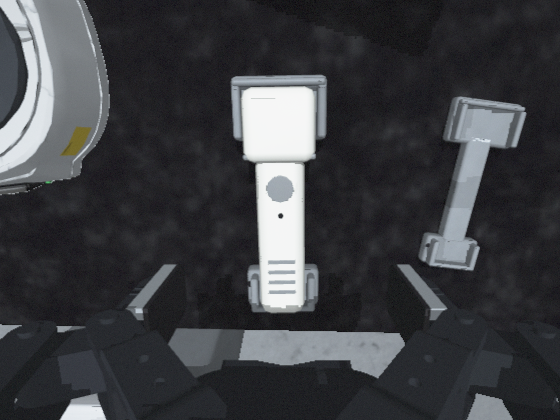

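Wrist view: scanner nose edge about (279,87), head's rear edge (279,161), tail (282,309). Cradle front rim (279,77) with corners (233,78) and (327,77).

Run:
```python
from h import *
import pickle; P=pickle.load(open('w1.pkl','rb'))
g=lambda u,v,z:np.round(ray('',u,v,z,P),1)
for n,u,v,z in [('nose',279,88,50),('headback',279,161,52),('tail',282,308,44),('hL',257,200,46),('hR',304,200,46),('hL2',261,295,46),('hR2',303,295,46),('headL',242,120,52),('headR',316,120,52),('cfl',232,77,27),('cfr',327,76,27),('crl',249,311,27),('crr',317,308,27)]: print(n,g(u,v,z))
```

```text
nose [ 447.1 -212.3   50. ]
headback [ 402.1 -213.3   52. ]
tail [ 290.1 -217.6   44. ]
hL [ 374.3 -198.5   46. ]
hR [ 375.2 -230.9   46. ]
hL2 [ 301.7 -201.6   46. ]
hR2 [ 302.5 -233.    46. ]
headL [ 427.3 -189.4   52. ]
headR [ 428.5 -236.2   52. ]
cfl [ 455.6 -179.6   27. ]
cfr [ 457.8 -244.4   27. ]
crl [ 276.5 -190.5   27. ]
crr [ 280.7 -246.2   27. ]
```

Request:
arm_command([
  [[0.27, -0.37, 2, 0, 0, -0.6], [0, 0, 3, 0, 0, 0], [0, 0, 3, 0, 0, 0], [0, 0, 2.7, 0, 0, 0], [0, 0, 1, 0, 0, 0], [0, 0, 0, 0, 0, 0]],
], claw=1)

```text
time: 3.55
eef_pos: [363.3, -212.9, 12.5]
ee_rot: [1.0, 0.02, -0.001, -0.001]
ft_force: [0.3, 0.2, -0.0]
gripper_width: 85.3
gripper_force: 0.0
```

Request:
arm_command([
  [[0, 0, 0, 0, 0, 0], [0, 0, 0, 0, 0, 0], [0, 0, 0, 0, 0, 0], [0, 0, 0, 0, 0, 0], [0, 0, 0, 0, 0, 0], [0, 0, 0, 0, 0, 0], [0, 0, 0, 0, 0, 0], [0, 0, 0, 0, 0, 0]],
], claw=0)

```text
time: 4.35
eef_pos: [364.4, -213.8, 14.4]
ee_rot: [1.0, 0.02, 0.001, 0.001]
ft_force: [-1.0, 0.3, 6.0]
gripper_width: 33.4
gripper_force: 60.2
```

Run:
```python
from h import *
st()
```

```text
t 4.35 p [ 364.4 -213.8   14.4] x [0.999 0.04  0.002] z [ 0.002 -0.001 -1.   ] q [-0.56  0.36  2.19  0.    0.59  0.97] f [-1.   0.3  6. ] 33.420750805643394 60.248433351516724
```

Request:
arm_command([
  [[0, 0, -0.4, 0, 0, 0], [0, 0, -0.8, 0, 0, 0], [0, 0, -1, 0, 0, 0], [0, 0, -0.9, 0, 0, 0], [0, 0, -0.5, 0, 0, 0], [0, 0, 0, 0, 0, 0]],
])

```text
time: 4.95
eef_pos: [364.3, -213.7, 50.2]
ee_rot: [1.0, 0.02, 0.001, 0.001]
ft_force: [-0.1, -0.0, -1.9]
gripper_width: 33.2
gripper_force: 59.7
```

Run:
```python
from h import *
st(); go([404.8,-211.2,50.4],down(-15.5),6)
```

```text
t 4.95 p [ 364.3 -213.7   50.2] x [0.999 0.04  0.002] z [ 0.002 -0.001 -1.   ] q [-0.56  0.3   2.15  0.    0.69  0.97] f [-0.1 -0.  -1.9] 33.24378438332787 59.69104886054993
[0.68, -0.01, -0.0, 0.01, -0.02, 2.97], [0.67, -0.05, -0.0, 0.01, -0.02, 2.97], [0.67, -0.08, -0.0, 0.01, -0.02, 2.97], [0.67, -0.12, -0.0, 0.01, -0.02, 2.97], [0.66, -0.15, -0.0, 0.01, -0.02, 2.97], [0.65, -0.19, -0.0, 0.01, -0.02, 2.97],
```

Request:
arm_command([
  [[0.68, -0.01, 0, 0, 0, 2.97], [0.67, -0.05, 0, 0, 0, 2.97], [0.67, -0.08, 0, 0, 0, 2.97], [0.67, -0.12, 0, 0, 0, 2.97], [0.66, -0.15, 0, 0, 0, 2.97], [0.65, -0.19, 0, 0, 0, 2.97], [0, 0, 0, 0, 0, 0]],
])

```text
time: 5.65
eef_pos: [404.9, -211.0, 49.1]
ee_rot: [0.991, -0.135, 0.0, -0.0]
ft_force: [-0.3, 0.6, -1.6]
gripper_width: 33.3
gripper_force: 59.7
```

Run:
```python
from h import *
st()
P=par('wrist'); w=snap('wrist'); s=snap('scene'); t=snap('top')
import pickle; pickle.dump((P,w,s,t),open('scan.pkl','wb'))
# overlays of the modelled box and scanner
th=np.radians(-15.8);Rz=np.array([[np.cos(th),-np.sin(th),0],[np.sin(th),np.cos(th),0],[0,0,1]])
O=np.array([652.5,-239.6,0]); Bx=lambda p:(Rz@np.array(p,float).T).T+O
lab=Bx([[-82,-40+a,70+b] for a,b in((32,22),(-32,22),(-32,-22),(32,-22))])
So=np.array([408.8,-212.3,52]); Sc=lambda p:(Rz@np.array(p,float).T).T+So
head=Sc([[80,24,0],[80,-24,0],[80,-24,36],[80,24,36]]);foc=Sc([[80,0,18],[160,0,18]])
tail=Sc([[-85,17,0],[-85,-17,0],[-85,-17,30],[-85,17,30]])
out=[]
for n,im,PP,(x0,y0,x1,y1),k in(('scene',s,par('scene'),(180,160,360,300),4),):
    im=cv2.resize(cv2.cvtColor(np.asarray(im),cv2.COLOR_RGB2BGR),None,fx=k,fy=k,interpolation=cv2.INTER_CUBIC)
    for q,c in((lab,(0,0,255)),(head,(0,200,0)),(foc,(255,0,0)),(tail,(0,200,0))):
        cv2.polylines(im,[np.int32(proj(n,q,PP)*k+k/2)],True,c,1)
    cv2.imwrite('pics/scan_%s.png'%n,im[y0*k:y1*k,x0*k:x1*k])
im=cv2.cvtColor(np.asarray(w),cv2.COLOR_RGB2BGR)
cv2.imwrite('pics/scan_w.png',im)
```

```text
t 5.65 p [ 404.9 -211.    49.1] x [ 0.964 -0.267  0.   ] z [ 0.  0. -1.] q [-0.51  0.34  2.08  0.    0.72  1.33] f [-0.3  0.6 -1.6] 33.32456267480507 59.66816961765289
```

View pics/scan_scene.png

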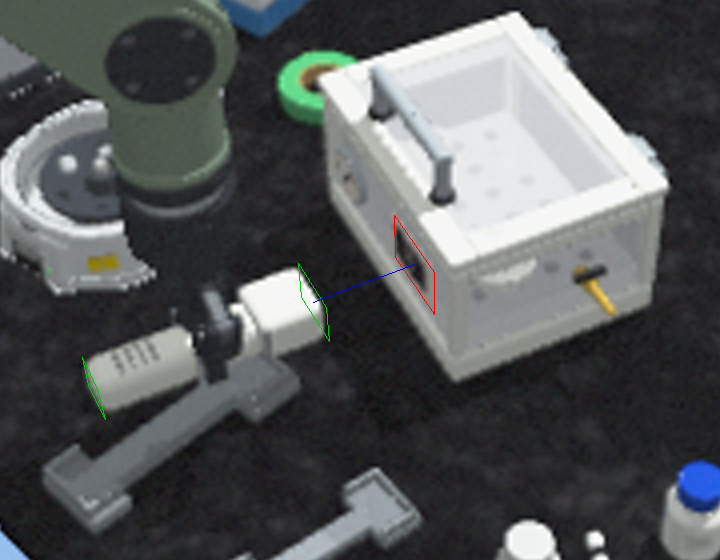

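View pics/scan_w.png

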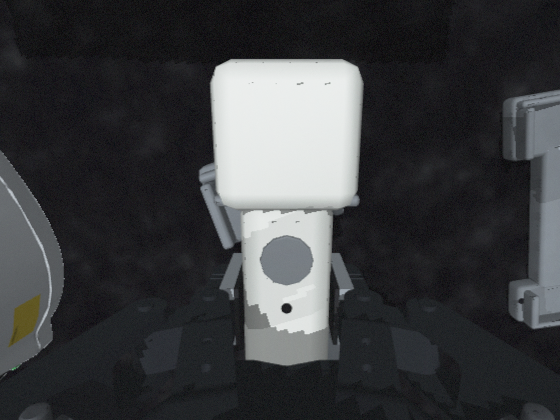

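Scene overlay: the scanner nose sits on the modelled rectangle at (313,302). The axis line ends on the black bars at (411,264) and the label outline fits. Wrist: the head is level and centred, nose (287,60), rear edge (287,208).

Run:
```python
from h import *
import pickle; P,w,s,t=pickle.load(open('scan.pkl','rb'))
T=np.array([404.9,-211,0]);X=np.array([.964,-.267,0]);Y=np.array([.267,.964,0])
for n,u,v,z in [('nose',287,60,85),('hb',287,208,87),('headL',212,130,87),('headR',361,130,87),('hL',243,250,81),('hR',333,250,81),('hL2',245,330,81),('hR2',330,330,81),('dot',286,308,81),('nl',220,62,86),('nr',357,64,86)]:
    d=ray('',u,v,z,P)-T; print(n,round(d@X,1),round(d@Y,1))
```

```text
nose 83.1 -0.5
hb 39.1 -0.6
headL 63.3 22.1
headR 63.3 -22.9
hL 22.4 14.8
hR 22.4 -16.8
hL2 -9.7 15.1
hR2 -9.6 -16.8
dot -0.4 -0.3
nl 82.4 18.9
nr 81.9 -20.8
```

Request:
arm_command([
  [[0, 0, -0.12, 0, 0, 0], [0, 0, 0, 0, 0, 0], [0, 0, 0, 0, 0, 0], [0, 0, 0, 0, 0, 0], [0, 0, 0, 0, 0, 0], [0, 0, 0, 0, 0, 0], [0, 0, 0, 0, 0, 0], [0, 0, 0, 0, 0, 0], [0, 0, 0, 0, 0, 0], [0, 0, 0, 0, 0, 0]],
])

```text
time: 6.8
eef_pos: [404.3, -211.0, 50.5]
ee_rot: [0.991, -0.135, -0.0, -0.0]
ft_force: [0.1, -0.1, -2.3]
gripper_width: 33.2
gripper_force: 59.7
```

Request:
arm_command([
  [[0, 0, 0, 0, 0, 0], [0, 0, 0, 0, 0, 0], [0, 0, 0, 0, 0, 0], [0, 0, 0, 0, 0, 0], [0, 0, 0, 0, 0, 0], [0, 0, 0, 0, 0, 0], [0, 0, 0, 0, 0, 0], [0, 0, 0, 0, 0, 0], [0, 0, 0, 0, 0, 0], [0, 0, 0, 0, 0, 0]],
])

```text
time: 7.8
eef_pos: [404.3, -210.9, 50.5]
ee_rot: [0.991, -0.135, 0.0, -0.0]
ft_force: [-0.1, -0.3, -1.5]
gripper_width: 33.4
gripper_force: 59.7
```

Request:
arm_command([
  [[0, 0, 0, 0, 0, 0], [0, 0, 0, 0, 0, 0], [0, 0, 0, 0, 0, 0], [0, 0, 0, 0, 0, 0], [0, 0, 0, 0, 0, 0], [0, 0, 0, 0, 0, 0], [0, 0, 0, 0, 0, 0], [0, 0, 0, 0, 0, 0]],
])

```text
time: 8.6
eef_pos: [404.3, -210.9, 50.5]
ee_rot: [0.991, -0.135, 0.0, -0.0]
ft_force: [-0.8, 0.2, -1.5]
gripper_width: 33.0
gripper_force: 59.7
```

Run:
```python
from h import *
st(); go([364.4,-213.8,50.4],down(2.3),6)
```

```text
t 8.6 p [ 404.3 -210.9   50.5] x [ 0.964 -0.267  0.   ] z [ 0.  0. -1.] q [-0.51  0.34  2.08  0.    0.72  1.34] f [-0.8  0.2 -1.5] 32.98081984626203 59.66367423534393
[-0.63, 0.22, 0.0, -0.0, -0.0, -2.97], [-0.64, 0.19, 0.0, -0.0, -0.0, -2.97], [-0.65, 0.16, 0.0, -0.0, -0.0, -2.97], [-0.66, 0.12, 0.0, -0.0, -0.0, -2.97], [-0.66, 0.09, 0.0, -0.0, -0.0, -2.97], [-0.66, 0.06, 0.0, -0.0, -0.0, -2.97],
```

Request:
arm_command([
  [[-0.63, 0.22, 0, 0, 0, -2.97], [-0.64, 0.19, 0, 0, 0, -2.97], [-0.65, 0.16, 0, 0, 0, -2.97], [-0.66, 0.12, 0, 0, 0, -2.97], [-0.66, 0.09, 0, 0, 0, -2.97], [-0.66, 0.06, 0, 0, 0, -2.97], [0, 0, 0, 0, 0, 0], [0, 0, 0, 0, 0, 0]],
])

```text
time: 9.4
eef_pos: [364.6, -213.9, 50.6]
ee_rot: [1.0, 0.02, 0.0, 0.0]
ft_force: [-0.0, -0.6, -1.3]
gripper_width: 32.8
gripper_force: 59.7
```

Run:
```python
from h import *
st(); go([364.4,-213.8,16.4],down(2.3),1)
```

```text
t 9.4 p [ 364.6 -213.9   50.6] x [0.999 0.039 0.001] z [ 0.001 -0.    -1.   ] q [-0.56  0.3   2.15  0.    0.69  0.97] f [-0.  -0.6 -1.3] 32.79187799586676 59.70261812210083
[-0.02, -0.01, 3.42, 0.01, -0.03, -0.06],
```

Request:
arm_command([
  [[-0.02, -0.01, 0.8, 0, 0, 0], [0, 0, 0.8, 0, 0, 0], [0, 0, 0.7, 0, 0, 0], [0, 0, 0.5, 0, 0, 0], [0, 0, 0.4, 0, 0, 0], [0, 0, 0.2, 0, 0, 0], [0, 0, 0, 0, 0, 0]],
])

```text
time: 10.1
eef_pos: [364.1, -213.6, 16.2]
ee_rot: [1.0, 0.02, -0.0, -0.0]
ft_force: [-0.0, 0.2, -1.7]
gripper_width: 33.5
gripper_force: 59.7
```

Request:
arm_command([
  [[0, 0, 0.1, 0, 0, 0], [0, 0, 0.1, 0, 0, 0], [0, 0, 0.05, 0, 0, 0], [0, 0, 0, 0, 0, 0]],
])

```text
time: 10.5
eef_pos: [364.3, -213.8, 14.4]
ee_rot: [1.0, 0.02, 0.0, 0.0]
ft_force: [-1.6, 0.6, 3.4]
gripper_width: 32.9
gripper_force: 60.2
```

Request:
arm_command([
  [[0, 0, 0, 0, 0, 0], [0, 0, 0, 0, 0, 0], [0, 0, 0, 0, 0, 0], [0, 0, 0, 0, 0, 0], [0, 0, 0, 0, 0, 0], [0, 0, 0, 0, 0, 0], [0, 0, 0, 0, 0, 0]],
], claw=1)

```text
time: 11.2
eef_pos: [364.1, -213.7, 14.0]
ee_rot: [1.0, 0.02, -0.0, -0.0]
ft_force: [-0.1, -0.0, 0.2]
gripper_width: 85.3
gripper_force: 0.0
```

Request:
arm_command([
  [[0, 0, -1, 0, 0, 0], [0, 0, -2, 0, 0, 0], [0, 0, -3, 0, 0, 0], [0, 0, -4, 0, 0, 0], [0, 0, -4, 0, 0, 0], [0, 0, -4, 0, 0, 0], [0, 0, -3, 0, 0, 0], [0, 0, 0, 0, 0, 0]],
])

```text
time: 12.0
eef_pos: [366.2, -215.0, 228.9]
ee_rot: [1.0, 0.02, 0.004, 0.003]
ft_force: [0.0, -0.6, -0.2]
gripper_width: 85.5
gripper_force: 0.0
```

Run:
```python
from h import *
st(); w=snap('wrist'); P=par('wrist'); s=snap('scene');t=snap('top')
a=cv2.cvtColor(np.asarray(w),cv2.COLOR_RGB2BGR); b=cv2.cvtColor(np.asarray(s),cv2.COLOR_RGB2BGR)[220:310,170:290]
b=cv2.resize(b,(560,420),interpolation=cv2.INTER_CUBIC)
cv2.imwrite('pics/back.png',cv2.resize(np.hstack([a[:,100:460],b[:,0:]]),(800,365)))
go([592.8,-222.7,215],down(74.2),11)
```

```text
t 12.0 p [ 366.2 -215.   228.9] x [0.999 0.04  0.009] z [ 0.009 -0.005 -1.   ] q [-0.56  0.08  1.89  0.    1.17  0.97] f [ 0.  -0.6 -0.2] 85.48502302419162 0.0
[2.08, 0.17, 0.08, -0.0, 0.0, -6.53], [2.05, 0.41, 0.08, -0.0, 0.0, -6.53], [1.99, 0.64, 0.08, -0.0, 0.0, -6.53], [1.9, 0.86, 0.08, -0.0, 0.0, -6.53], [1.79, 1.07, 0.08, -0.0, 0.0, -6.53], [1.66, 1.27, 0.08, -0.0, 0.0, -6.53], [1.5, 1.45, 0.08, -0.0, 0.0, -6.53], [1.33, 1.61, 0.08, -0.0, 0.0, -6.53], [1.14, 1.75, 0.08, -0.0, 0.0, -6.53], [0.93, 1.87, 0.08, -0.0, 0.0, -6.53], [0.71, 1.96, 0.08, -0.0, 0.0, -6.53],
```

View pics/back.png

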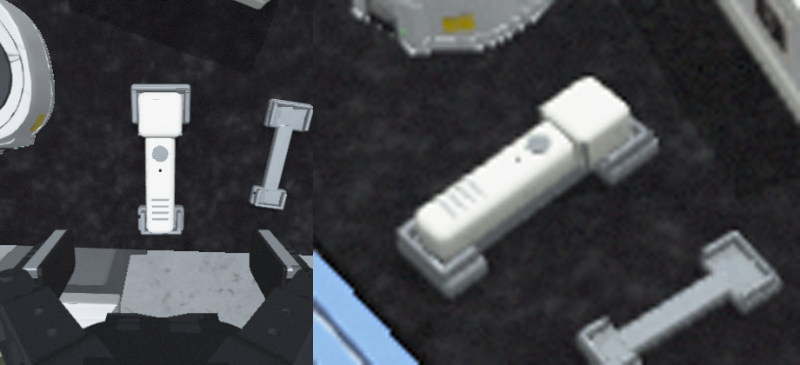

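The scanner lies flat inside the cradle rails, nose toward (160,95). Next, the handle.

Request:
arm_command([
  [[2.08, 0.17, 0.05, 0, 0, -6.53], [2.05, 0.41, 0.05, 0, 0, -6.53], [1.99, 0.64, 0.05, 0, 0, -6.53], [1.9, 0.86, 0.05, 0, 0, -6.53], [1.79, 1.07, 0.05, 0, 0, -6.53], [1.66, 1.27, 0.05, 0, 0, -6.53], [1.5, 1.45, 0.05, 0, 0, -6.53], [1.33, 1.61, 0.05, 0, 0, -6.53], [1.14, 1.75, 0.05, 0, 0, -6.53], [0.93, 1.87, 0.05, 0, 0, -6.53]],
])

```text
time: 13.15
eef_pos: [572.6, -222.2, 216.8]
ee_rot: [0.83, 0.558, -0.001, -0.002]
ft_force: [-0.4, -0.2, -0.2]
gripper_width: 85.4
gripper_force: 0.0
```

Request:
arm_command([
  [[0.71, 1.96, 0, 0, 0, -6.53], [0, 0, 0, 0, 0, 0]],
])

```text
time: 13.35
eef_pos: [594.7, -223.2, 216.3]
ee_rot: [0.797, 0.603, -0.001, -0.001]
ft_force: [0.6, -0.1, -1.1]
gripper_width: 85.3
gripper_force: 0.0
```

Run:
```python
from h import *
st(); P=par('wrist'); w=snap('wrist','w3.png')
print([(np.round(d['rect']).astype(int).tolist(),round(d['p'],2)) for d in arm.boxes_of('handle','wrist')[:3]])
import pickle; pickle.dump(P,open('w3.pkl','wb'))
```

```text
t 13.35 p [ 594.7 -223.2  216.3] x [0.272 0.962 0.001] z [-0.003  0.002 -1.   ] q [-0.38  0.43  1.44  0.    1.28 -0.1 ] f [ 0.6 -0.1 -1.1] 85.3452100801906 0.0
[([389, 197, 288, 312], 0.93)]
```

View pics/w3.png

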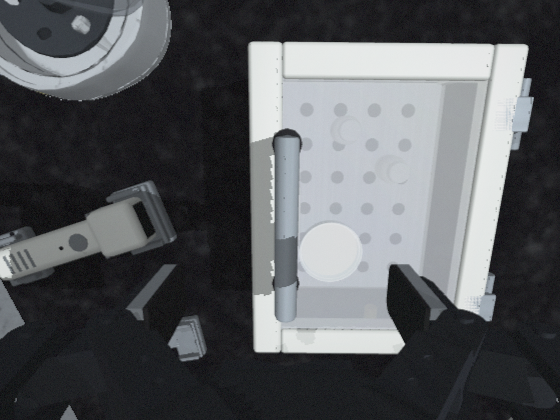

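Wrist view: bar axis from (287,138) to (286,318), lying between the fingers. Scanner is seated at left.

Run:
```python
from h import *
import pickle; P=pickle.load(open('w3.pkl','rb'))
a=ray('',287.5,134,172,P);b=ray('',286,321,172,P);print(a,b,np.linalg.norm(a-b),np.degrees(np.arctan2(*(a-b)[[1,0]])),(a+b)/2)
q=R.from_quat(arm.get_state()['ee_rot']); d=(a+b)/2-np.array([594.7,-223.2,216.3]); print('tool',q.inv().apply(d))
```

```text
[ 611.17029761 -165.56342587  172.        ] [ 579.33817488 -275.53129487  172.        ] 114.48238401069946 73.85598882126556 [ 595.25423624 -220.54736037  172.        ]
tool [ 2.68973838e+00 -4.73418532e-03  4.43012298e+01]
```

Request:
arm_command([
  [[0.27, 0, 1, 0, 0, 0], [0, 0, 1.5, 0, 0, 0], [0, 0, 1.5, 0, 0, 0], [0, 0, 1.3, 0, 0, 0], [0, 0, 0.8, 0, 0, 0], [0, 0, 0.3, 0, 0, 0], [0, 0, 0, 0, 0, 0]],
])

```text
time: 14.15
eef_pos: [594.1, -220.9, 154.7]
ee_rot: [0.798, 0.603, -0.0, -0.0]
ft_force: [0.7, -1.3, -0.1]
gripper_width: 85.4
gripper_force: 0.0
```

Request:
arm_command([
  [[0, 0, 0, 0, 0, 0], [0, 0, 0, 0, 0, 0], [0, 0, 0, 0, 0, 0], [0, 0, 0, 0, 0, 0], [0, 0, 0, 0, 0, 0], [0, 0, 0, 0, 0, 0], [0, 0, 0, 0, 0, 0], [0, 0, 0, 0, 0, 0], [0, 0, 0, 0, 0, 0], [0, 0, 0, 0, 0, 0]],
], claw=0)

```text
time: 15.15
eef_pos: [594.9, -221.1, 155.4]
ee_rot: [0.798, 0.603, 0.0, 0.001]
ft_force: [2.6, -1.0, 1.5]
gripper_width: 11.7
gripper_force: 58.5
```

Run:
```python
from h import *
st()
```

```text
t 15.15 p [ 594.9 -221.1  155.4] x [0.273 0.962 0.   ] z [ 0.002 -0.    -1.   ] q [-0.37  0.46  1.53  0.    1.14 -0.1 ] f [ 2.6 -1.   1.5] 11.690414277971628 58.49543809890747
```

Request:
arm_command([
  [[0, 0.02, -0.1, 0.37, 0, 0], [0, 0.02, -0.1, 0.37, 0, 0], [0, 0.02, -0.1, 0.37, 0, 0], [0, 0.03, -0.1, 0.37, 0, 0]],
])

```text
time: 15.55
eef_pos: [594.7, -221.0, 156.1]
ee_rot: [0.798, 0.603, -0.009, -0.012]
ft_force: [5.7, -2.2, -13.4]
gripper_width: 11.9
gripper_force: 58.6
```

Request:
arm_command([
  [[0, 0.03, -0.05, 0.18, 0, 0], [0, 0.02, -0.05, 0.18, 0, 0], [0, 0.02, -0.05, 0.18, 0, 0], [0, 0.02, -0.05, 0.18, 0, 0]],
])

```text
time: 15.95
eef_pos: [596.4, -221.5, 161.8]
ee_rot: [0.798, 0.603, -0.011, -0.015]
ft_force: [3.4, -1.5, -4.1]
gripper_width: 12.0
gripper_force: 59.6
```

Run:
```python
from h import *
st(); go([600.4,-222.7,175.1],down(74.2)*R.from_euler('x',7.4,degrees=True),10)
```

```text
t 15.95 p [ 596.4 -221.5  161.8] x [0.273 0.962 0.   ] z [-0.036  0.01  -0.999] q [-0.37  0.48  1.49 -0.    1.21 -0.09] f [ 3.4 -1.5 -4.1] 11.99891970052701 59.565094113349915
[-0.0, 0.04, -0.13, 0.52, -0.0, -0.01], [-0.0, 0.04, -0.13, 0.52, -0.0, -0.01], [-0.0, 0.03, -0.13, 0.52, -0.0, -0.01], [-0.0, 0.03, -0.14, 0.52, -0.0, -0.01], [-0.0, 0.03, -0.14, 0.52, -0.0, -0.01], [-0.0, 0.03, -0.14, 0.52, -0.0, -0.01], [-0.0, 0.03, -0.14, 0.52, -0.0, -0.01], [-0.0, 0.03, -0.14, 0.52, -0.0, -0.01], [-0.0, 0.03, -0.14, 0.52, -0.0, -0.01], [-0.0, 0.03, -0.14, 0.52, -0.0, -0.01],
```

Request:
arm_command([
  [[0, 0.04, -0.13, 0.5, 0, 0], [0, 0.04, -0.13, 0.5, 0, 0], [0, 0.03, -0.13, 0.5, 0, 0], [0, 0.03, -0.14, 0.5, 0, 0], [0, 0.03, -0.14, 0.5, 0, 0], [0, 0.03, -0.14, 0.5, 0, 0], [0, 0.03, -0.14, 0.5, 0, 0], [0, 0.03, -0.14, 0.5, 0, 0], [0, 0.03, -0.14, 0.5, 0, 0], [0, 0.03, -0.14, 0.5, 0, 0]],
])

```text
time: 16.95
eef_pos: [600.1, -222.6, 174.4]
ee_rot: [0.796, 0.602, -0.038, -0.051]
ft_force: [0.8, -1.9, -2.5]
gripper_width: 12.0
gripper_force: 59.7
```

Request:
arm_command([
  [[0, 0, 0, 0, 0, 0], [0, 0, 0, 0, 0, 0], [0, 0, 0, 0, 0, 0], [0, 0, 0, 0, 0, 0], [0, 0, 0, 0, 0, 0]],
])

```text
time: 17.45
eef_pos: [600.0, -222.6, 174.3]
ee_rot: [0.796, 0.602, -0.038, -0.05]
ft_force: [0.5, -1.7, -2.4]
gripper_width: 11.8
gripper_force: 59.8
```

Run:
```python
from h import *
st(); w=snap('wrist'); s=snap('scene')
a=cv2.cvtColor(np.asarray(w),cv2.COLOR_RGB2BGR); b=cv2.cvtColor(np.asarray(s),cv2.COLOR_RGB2BGR)[130:310,200:400]
b=cv2.resize(b,(467,420),interpolation=cv2.INTER_CUBIC)
cv2.imwrite('pics/lid.png',cv2.resize(np.hstack([a[:,100:460],b]),(800,406)))
```

```text
t 17.45 p [ 600.  -222.6  174.3] x [0.273 0.962 0.   ] z [-0.121  0.034 -0.992] q [-0.37  0.52  1.39 -0.01  1.36 -0.09] f [ 0.5 -1.7 -2.4] 11.766210256008328 59.767858386039734
```

View pics/lid.png

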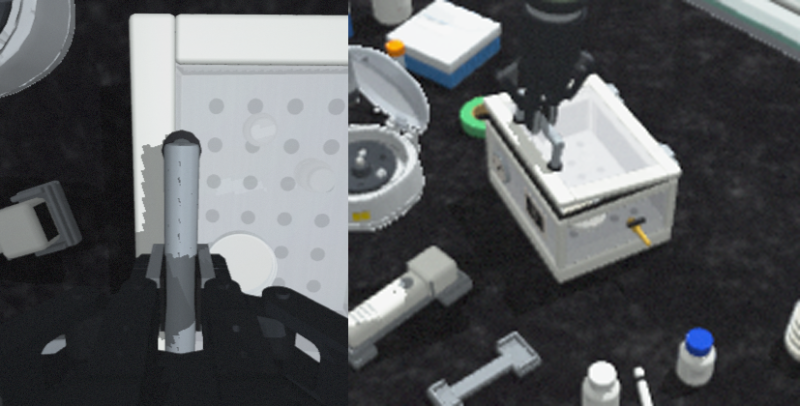

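The fingers hold the bar and the lid's front stands open by a narrow gap of about 19 mm at the handle. The bottles, the tape and the seated scanner are undisturbed.

Request:
arm_command([
  [[0, 0, 0, 0, 0, 0], [0, 0, 0, 0, 0, 0], [0, 0, 0, 0, 0, 0], [0, 0, 0, 0, 0, 0], [0, 0, 0, 0, 0, 0], [0, 0, 0, 0, 0, 0], [0, 0, 0, 0, 0, 0], [0, 0, 0, 0, 0, 0], [0, 0, 0, 0, 0, 0], [0, 0, 0, 0, 0, 0]],
])

```text
time: 18.55
eef_pos: [600.1, -222.6, 174.4]
ee_rot: [0.796, 0.602, -0.038, -0.05]
ft_force: [-2.1, -0.4, -2.1]
gripper_width: 11.3
gripper_force: 59.7
```

```bash
python3 -c "
from h import *
st(); print(arm.hand_in())"
```

```text
t 18.55 p [ 600.1 -222.6  174.4] x [0.273 0.962 0.   ] z [-0.121  0.034 -0.992] q [-0.37  0.52  1.39 -0.01  1.36 -0.09] f [-2.1 -0.4 -2.1] 11.32605871256265 59.743326902389526
the job is handed in; nothing more can be done
None
```

I handed the job in at 18.6 s: the scanner was held at the label for over two seconds and laid back in its cradle, the seal let go without the lid flying open, and the arm is still gripping the handle with the lid steady about 1.9 cm up; no verdict came back.

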